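# Turn the stone-set plate face up and hold it for inspection

### The arm

A 6-joint arm with a two-finger parallel gripper is mounted at the origin on the work surface. World frame = base frame: x ahead of the robot, y to its left, z up, the work surface at z = 0. Lengths are in m, angles in rad, forces in N, time in s.
With the tool pointing down it reaches from about 0.275 to 0.825 m from the base axis. Payload 4.9 kg.
Tool frame: the origin (TCP) lies at the very end of the fingers, on their centre line; the grasp point (between the pads) lies tcp_to_grasp behind it (tcp_to_grasp is the distance from the TCP to the grasp point, in m); z points along the fingers, x is the direction in which the jaws open and shut, and the axes are right-handed (so a half turn about z gives the same grasp; the last joint's range is limited). The gripper opens to 85 mm and grips with 20 to 120 N. Pads are 22 mm wide; open, the fingers measure 114 mm over their backs; the gripper's body (76 mm by 85 mm) begins 54 mm behind the grasp point. The pads swing forward as they close: fully open they stand 13 mm farther back than shut.
Start: joints at [1.092, 0.326, -0.193, 1.052, 0, 1.437], TCP at [0.186, 0.518, 0.193] pointing down, gripper open.
Joint ranges: [-2.65, 2.65], [-0.97, 1.79], [-1.3, 1.35], [-1.93, 2.1], [-1.47, 1.37], [-3.14, 3.14]. Speed limits (rad/s): [2.57, 2.57, 3.14, 3.14, 3.14, 3.14].

### API

Orientations are given as a rotation vector (axis times angle).
In Python, from workcell import * gives the robot as it stands.
- The arm moves only by the tool arm_command, never from a script. Its argument "plan" is a list of rows, each a list of 4 numbers: the shift along the world's x, y, z in m, then the turn about the world's z in rad. In form: [[tx, ty, tz, yaw], ...]. A call has 1 to 8 rows; each row is the pose to reach, as a shift and turn from the pose commanded when the call began; what a row does not reach only later rows make up. A row lasts 1/10 s, in which the tool goes at most 50 mm and 8.59 degrees, less where a joint would pass 70% of its speed; a pose out of reach is approached as far as the arm can. A call with a gripper value outside its range is refused whole. "grip" is the finger opening in m, from 0 to 0.0854, set as the call begins (left out, the last holds). The fingers move at their own pace and stop on an object; "squeeze" is the grip in N (left out, the last holds). Time passes only in rows, so rows that repeat a pose let the fingers close. It gives the time, the measured TCP pose, the force and the opening at its end, in the units of the state.
- get_state(): the state, without advancing time (a new reading comes with each control period).
- camera(name): name is "scene" or "top"; returns a dict with "color" (384x512x3 uint8, red, green, blue), "depth" (384x512 float32, m along the optical axis (not along the pixel's ray), 0 where there is no reading), "K" (3x3 intrinsics, pixels), "eye" and "orientation" of the camera in the world. Camera axes: x right, y up, looking along -z (the intrinsics and any distortion apply to the point x, -y, -z); pixel columns grow to the right and rows downward; lengths in m; the calibration is good to about 2 mm. A picture is of the moment at which its call begins.
- close_job(): hands the job in, once; it reports no verdict.
The state is a dict: "time_s": time; "q": joint angles; "qvel": joint speeds; "joint_efforts": joint torques, N m; "tool_pos": TCP position; "eef_rot": TCP orientation; "contact_force": force on the tool from outside, world axes, zero at the start; "ft_torque": the same for the moment, N m; "finger_gap": finger opening in m.
Only numpy, scipy, OpenCV 4.12 (cv2) and the standard library are available. Lean on these libraries where they do the work, as an engineer would, in place of code of your own. Each camera call takes 0.05 s, during which the arm holds its last target.

### The job

The stone-set plate lies face down on the hinged flap of the turnover stand. Swing the flap up by its bar and past upright so that the plate tips over onto the stand's fixed rest with its stones up, lay the flap back down flat, then pick the plate up and hold it level and still, stones up, at least 10 cm above the rest; finish while still holding it there. Do not let the plate drop off the stand, and leave the bowl, the wooden block and the bottle where they are.

Things in the scene. Friction and masses are not known exactly. Their poses are not given: they have to be found in the camera images.
- plate: Brass slab 50 (own x) x 80 (y) x 8 mm (z), 0.16-0.26 kg, origin at its centre. One face plain, the other has rows of fixed clear stones within a low flush rim. Its z axis points out of the PLAIN face: up at the start, straight down when the stones are up. Starts on the flap, 80 mm length about square to the hinge, near end 5-17 mm from it. Grip across the 50 mm width.
- stand: Turnover stand, fixed. Origin on the bench top under mid hinge; x along the hinge, y towards the flap, z up. Base board 150 (x) x 270 (y -120 to 150) x 12 mm. Fixed rest: rubber-topped bar on the -y side, x -14 to 14, y 0 to -100 mm, top 55 mm above the bench, narrower than the plate, whose long edges overhang it. Two hinge lugs 10 x 14 mm at x +-59, y 0, 59 mm tall.
- hinge_mid (a point): Middle of the hinge axis, 55 mm above the bench; the tops of the flap and of the rest both lie at this height when the flap is down. Axes as the stand's.
- rest_mid (a point): Centre of the fixed rest's top, 50 mm from the hinge on the -y side of the stand, 55 mm above the bench.
- flap_bar (a point): Middle of the flap's round grip bar: 12 mm thick, 98 mm long, parallel to the hinge, 140 mm from it, on two arms 45 mm either side of the middle; a 39 mm gap lies between bar and flap. With the flap down its centre is 51 mm above the bench (39 mm above the base board). The bar can turn between the fingers as the flap swings. Axes turn with the flap; x along the bar.
- flap (a joint): Angle of the aluminium flap (100 mm along the hinge x 95 x 6 mm, 0.25 kg): 0 = down, flat on the +y side; pi/2 = upright; stop at 2.1 rad, leaning over the rest. Almost free hinge: let go, it falls to the side it leans to. As it rises the plate slides down to the hinge, stands on the rest's end, and tips over onto the rest by about 1.7 rad.
- bowl: Bystander: steel bowl, 70 mm across, 30 mm tall. Origin under its centre.
- block: Bystander: round dark wooden block, 90 mm across, 24 mm tall. Origin under its centre.
- bottle: Bystander: plain yellow bottle, 56 mm across, 130 mm tall. Origin under its centre.
There are look-alikes about, which are no part of the job. Of the things that look like the plate, the smallest one is meant.

How it is judged:
On the way, in this order (a step that is already met when the one before it is completed fails the run):
1. the flap is swung up, near upright or past it (value of joint flap above 1.2 rad).
2. the plate lies on the rest, stones up (angle between plate's own z axis and vertical above 2.95 rad and horizontal distance between plate and rest_mid below 0.04 m and height (world z) of plate below 0.072 m and contact force between plate and stand above 0.3 N), for 0.1 s.
3. the flap is laid back down (value of joint flap below 0.12 rad), for 0.1 s.
At the end, for the whole second after the job is handed in: The fingers alone hold the plate, stones up, level within 10 degrees and still (under 3 cm/s, 0.2 rad/s), its centre over 15 cm above the bench (about 10 cm above the rest); the flap is down (under 0.12 rad); bowl, block and bottle are within 3 cm of their starts (height (world z) of plate above 0.15 m and angle between plate's own z axis and vertical above 2.967 rad and linear speed of plate below 0.03 m/s and angular speed of plate below 0.2 rad/s and contact force between plate and the fingers above 1 N and contact force between plate and stand below 0.05 N and value of joint flap below 0.12 rad and distance of each of bowl, block, bottle from where it was at the start of the episode below 0.03 m); the arm keeps its last pose, push and grip.
It fails at once if the plate has dropped off the stand (height (world z) of plate below 0.04 m).
It fails at once if a bystander was pushed or knocked over (distance of any of bowl, block, bottle from where it was at the start of the episode above 0.03 m or angle between bottle's own z axis and vertical above 0.5 rad).
It also fails if it takes over 58 s, if anything falls off the work surface, if the arm or the gripper's body presses on something with over 40 N, if the wrist force passes 120 N, or if a joint passes its speed limit or range.

## Working session

There is one attempt and no reset: what is moved stays moved. The work goes in short steps, Python scripts to look and compute and a tool call to move; the robot and the scene stay as the last step left them, time stands still between calls to the robot, and variables do not carry over. Pictures are saved under pics/ and viewed, and the job is handed in when it is done.

Besides the shell and the picture viewer there is one more tool, called by a JSON object that holds its "api" and its "payload", one argument or row to a line. arm_command: Moves the arm, as the interface text tells. Its arguments: {"type":"object","properties":{"plan":{"type":"array","items":{"type":"array","items":{"type":"number"}}},"grip":{"type":"number"},"squeeze":{"type":"number"}},"required":["plan"]}

```bash
ls; mkdir -p pics; python3 - <<'E'
from workcell import *
import cv2,numpy as np
for n in("scene","top"):
    c=camera(n)
    cv2.imwrite(f"pics/{n}0.png",cv2.resize(c["color"][:,:,::-1],(800,600),interpolation=cv2.INTER_CUBIC))
    np.savez(f"{n}0.npz",**c)
    print(n,c["K"],c["eye"],c["orientation"],c.keys())
print(get_state())
E
```

```text
pics
scene [[456.0545442    0.         245.38974699]
 [  0.         456.0545442  196.1075257 ]
 [  0.           0.           1.        ]] [ 1.13725331 -0.27975724  0.73750149] [0.63924724 0.44414851 1.12387899] dict_keys(['color', 'depth', 'K', 'eye', 'orientation'])
top [[448.02856925   0.         251.89760942]
 [  0.         448.02856925 190.82834581]
 [  0.           0.           1.        ]] [ 0.39941754 -0.03531137  0.96071234] [ 0.16230623 -0.16901405 -1.5691479 ] dict_keys(['color', 'depth', 'K', 'eye', 'orientation'])
{'time_s': 0.1, 'q': array([ 1.09181278e+00,  3.26890014e-01, -1.93515269e-01,  1.05199000e+00,
       -2.82993705e-06,  1.43657344e+00]), 'qvel': array([-5.88402826e-05, -4.58187270e-04,  1.62972932e-03,  1.79574009e-03,
        2.48471461e-03, -1.41129947e-04]), 'joint_efforts': array([ 1.15733576e-03, -4.44239366e+01,  2.63038158e+01,  7.83936353e-03,
       -8.14284158e-05,  4.27087059e-06]), 'tool_pos': array([0.1856088 , 0.51710098, 0.19205724]), 'eef_rot': array([ 2.56895201e+00,  1.80705319e+00, -2.22662757e-03]), 'contact_force': array([0.39639045, 0.24012909, 0.72481261]), 'ft_torque': array([ 0.00994837, -0.02256313,  0.02558431]), 'finger_gap': 0.08552491767518756}
```

View pics/scene0.png

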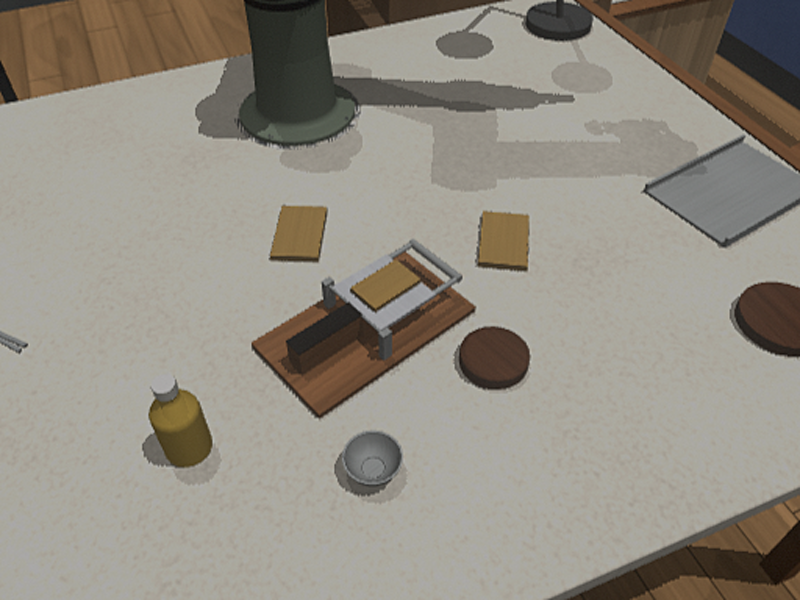

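View pics/top0.png

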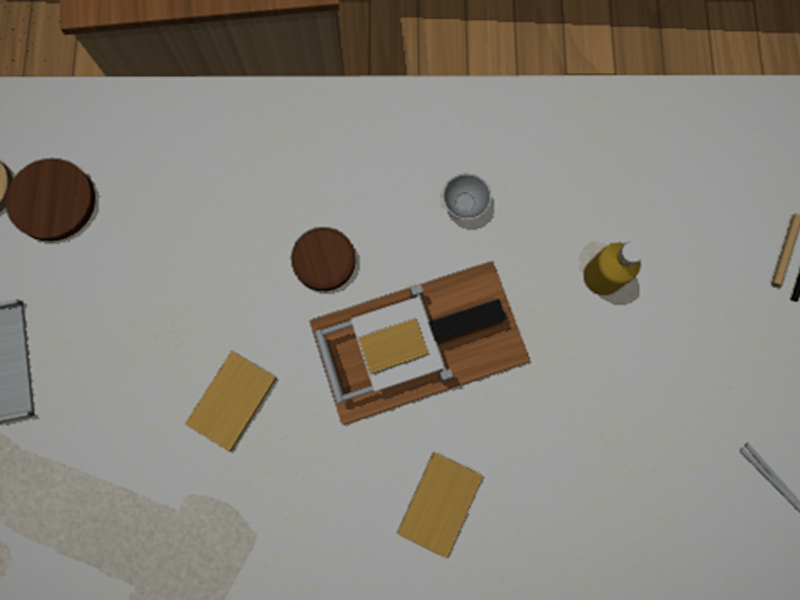

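Scene view (800x600): the plate lies on the flap at (385,283), the bar runs (413,243)-(461,275), and the rest is at (325,337). Top view: bar (320,335)-(338,402), plate (393,345), rest (468,320), lugs (416,291) and (446,376). I'll enlarge both.

```bash
cat > h.py <<'E'
import numpy as np,cv2
from scipy.spatial.transform import Rotation as R
def ray(c,u,v):
    K=c["K"];d=np.array([(u-K[0,2])/K[0,0],-(v-K[1,2])/K[1,1],-1.0])
    return np.array(c["eye"]),R.from_rotvec(c["orientation"]).as_matrix()@d
def atz(c,u,v,z):
    e,d=ray(c,u,v);return e+d*(z-e[2])/d[2]
def bydepth(c,u,v):
    e,d=ray(c,u,v);return e+d*c["depth"][int(round(v)),int(round(u))]
def tri(c1,p1,c2,p2):
    e1,d1=ray(c1,*p1);e2,d2=ray(c2,*p2)
    s=np.linalg.lstsq(np.c_[d1,-d2],e2-e1,rcond=None)[0]
    a=e1+d1*s[0];b=e2+d2*s[1];return (a+b)/2,np.linalg.norm(a-b)
def crop(c,u0,v0,u1,v1,s,fn):
    im=np.ascontiguousarray(c["color"][v0:v1,u0:u1,::-1]);im=cv2.resize(im,None,fx=s,fy=s,interpolation=cv2.INTER_NEAREST)
    for u in range((u0//10+1)*10,u1,10):cv2.putText(im,str(u),((u-u0)*s,8),0,.3,(0,0,255));cv2.line(im,((u-u0)*s,10),((u-u0)*s,16),(0,0,255))
    for v in range((v0//10+1)*10,v1,10):cv2.putText(im,str(v),(0,(v-v0)*s),0,.3,(0,0,255));cv2.line(im,(20,(v-v0)*s),(26,(v-v0)*s),(0,0,255))
    cv2.imwrite(fn,im)
E
python3 - <<'E'
from h import *
s=np.load("scene0.npz");t=np.load("top0.npz")
crop(s,155,145,312,270,5,"pics/s_crop.png")
crop(t,190,160,345,280,5,"pics/t_crop.png")
E
```

```text
(no output)
```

View pics/s_crop.png

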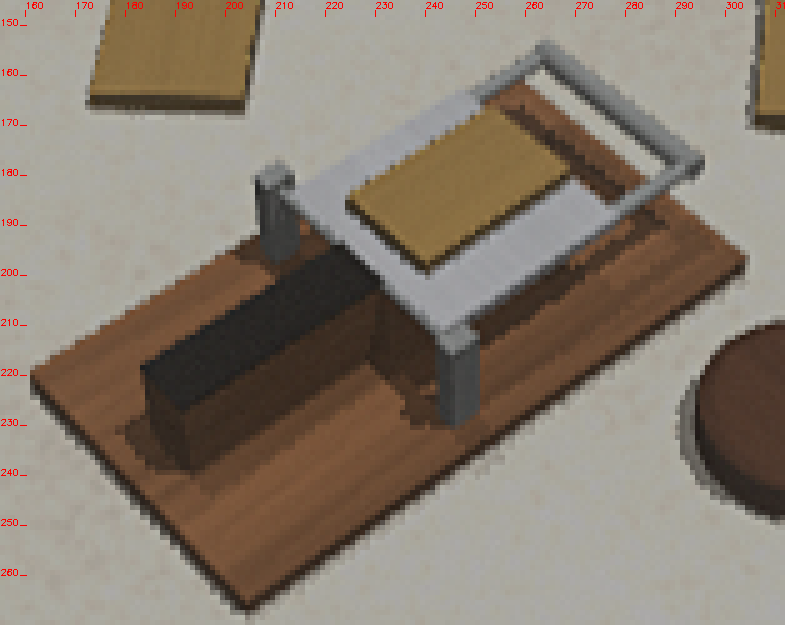

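View pics/t_crop.png

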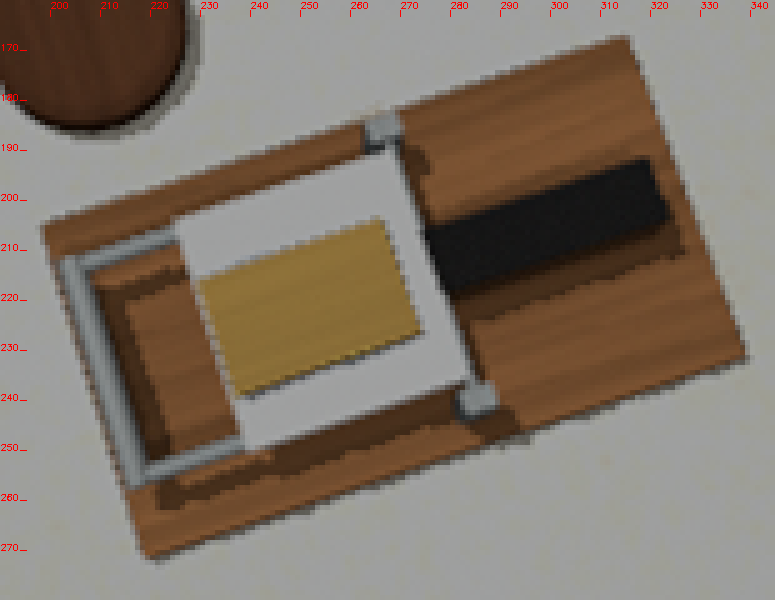

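```bash
python3 - <<'E'
from h import *
s=np.load("scene0.npz");t=np.load("top0.npz")
S=lambda x,y:(155+x/5,145+y/5)
T=lambda x,y:(190+x/5,160+y/5)
np.set_printoptions(precision=4,suppress=True)
P={"bar":((620,107),(104,370)),"barL":((546,50),(70,262)),"barR":((695,163),(139,480)),
"restfarA":((142,367),(670,212)),"restfarB":((187,410),(648,160)),
"lugA":((275,172),(478,395)),"lugB":((459,338),(383,125)),
"plate_c1":((348,203),(420,332)),"plate2":((428,272),(380,217)),"plate3":((495,108),(238,397)),"plate4":((572,172),(198,280))}
for k,(a,b) in P.items():
    p,e=tri(s,S(*a),t,T(*b));print(k,p,round(e,4))
for q in[(43,226),(630,38),(748,355),(150,558)]:print("base top",atz(t,*T(*q),.012))
for q in[(30,372),(745,258),(250,600)]:print("base sc",atz(s,*S(*q),.012))
for n,c,q in(("bowl",t,(466/1.5625,195/1.5625)),("block",t,(324/1.5625,259/1.5625)),("bot",t,(608/1.5625,270/1.5625))):print(n,atz(c,*q,.02))
for n,c,q in(("bowl",s,(372/1.5625,455/1.5625)),("block",s,(494/1.5625,357/1.5625)),("bot",s,(182/1.5625,430/1.5625))):print(n,atz(c,*q,.03))
E
```

```text
bar [0.5053 0.0456 0.0498] 0.0026
barL [0.5303 0.0274 0.1173] 0.0513
barR [ 0.4788  0.0645 -0.0187] 0.0657
restfarA [ 0.5686 -0.1875  0.0541] 0.0012
restfarB [ 0.5918 -0.1785  0.0499] 0.0041
lugA [ 0.4932 -0.1064  0.0588] 0.0013
lugB [ 0.6051 -0.0695  0.0575] 0.0013
plate_c1 [ 0.5191 -0.0837  0.056 ] 0.0011
plate2 [ 0.5669 -0.0676  0.0557] 0.0018
plate3 [ 0.4933 -0.0086  0.0589] 0.0039
plate4 [0.5407 0.007  0.0586] 0.0022
base top [0.5714 0.0748 0.012 ]
base top [ 0.6539 -0.1806  0.012 ]
base top [ 0.5143 -0.2259  0.012 ]
base top [0.4306 0.0275 0.012 ]
base sc [ 0.5186 -0.2246  0.012 ]
base sc [0.5756 0.075  0.012 ]
base sc [ 0.659  -0.1767  0.012 ]
bowl [ 0.7501 -0.1434  0.02  ]
block [0.6569 0.0566 0.02  ]
bot [ 0.6395 -0.3376  0.02  ]
bowl [ 0.7452 -0.143   0.03  ]
block [0.674  0.0497 0.03  ]
bot [ 0.63   -0.3349  0.03  ]
```

```bash
python3 - <<'E'
from workcell import *
import workcell
print([n for n in dir(workcell) if not n.startswith('__')])
try: print(tcp_to_grasp)
except Exception as e: print(e)
from h import *
s=np.load("scene0.npz");t=np.load("top0.npz")
S=lambda x,y:(155+x/5,145+y/5)
T=lambda x,y:(190+x/5,160+y/5)
print(tri(s,S(546,50),t,T(139,480)),tri(s,S(695,163),t,T(70,262)))
E
```

```text
['MotionError', 'camera', 'close_job', 'get_state', 'tcp_to_grasp']
0.0187
(array([0.46063362, 0.03062831, 0.05058835]), np.float64(0.002078760499595273)) (array([0.54958814, 0.05990061, 0.05129858]), np.float64(0.0021507991826590356))
```

{"api": "arm_command", "payload": {
  "plan": [
    [0.023,-0.034,0,0.09],
    [0.046,-0.068,0,0.18],
    [0.069,-0.101,0,0.28],
    [0.091,-0.135,0,0.38],
    [0.114,-0.169,0,0.48],
    [0.137,-0.203,0,0.57],
    [0.16,-0.237,0,0.661],
    [0.182,-0.27,0,0.661]
  ],
  "grip": 0.04
}}

```text
time_s: 0.9
tool_pos: [0.3684, 0.246, 0.1926]
eef_rot: [-1.842, -2.545, 0.0]
contact_force: [0.5, -0.6, -0.3]
finger_gap: 0.04
```

{"api": "arm_command", "payload": {
  "plan": [
    [0.023,-0.034,0,0],
    [0.046,-0.068,0,0],
    [0.069,-0.101,0,0],
    [0.091,-0.135,0,0],
    [0.114,-0.169,0,0],
    [0.137,-0.203,-0.01,0],
    [0.137,-0.203,-0.03,0],
    [0.137,-0.203,-0.05,0]
  ]
}}

```text
time_s: 1.7
tool_pos: [0.5055, 0.0432, 0.1419]
eef_rot: [1.848, 2.541, 0.0]
contact_force: [-0.8, 0.0, 0.4]
finger_gap: 0.0403
```

```bash
python3 - <<'E'
from workcell import *
from h import *
s=get_state();m=R.from_rotvec(s["eef_rot"]).as_matrix();print(s["time_s"],s["tool_pos"],s["finger_gap"],np.degrees(np.arctan2(m[1,0],m[0,0])),m[:,2])
E
```

```text
1.7 [0.50554324 0.04320721 0.14189857] 0.040255646672791474 107.95597431632505 [ 8.75951402e-05  2.53602193e-05 -9.99999996e-01]
```

{"api": "arm_command", "payload": {
  "plan": [
    [0,0.001,-0.03,0],
    [0,0.001,-0.06,0],
    [0,0.001,-0.085,0],
    [0,0.001,-0.1,0],
    [0,0.001,-0.109,0],
    [0,0.001,-0.109,0]
  ]
}}

```text
time_s: 2.3
tool_pos: [0.5037, 0.0457, 0.0326]
eef_rot: [-1.843, -2.542, 0.002]
contact_force: [-0.1, -0.1, -0.4]
finger_gap: 0.04
```

```bash
python3 - <<'E'
from workcell import *
from h import *
c=camera("scene");crop(c,215,75,315,200,5,"pics/s1.png")
c=camera("top");crop(c,170,160,300,280,5,"pics/t1.png")
s=get_state();print(s["tool_pos"],s["contact_force"])
E
```

```text
[0.50525201 0.04563892 0.03419738] [0.14739164 0.47974676 0.82985287]
```

View pics/s1.png

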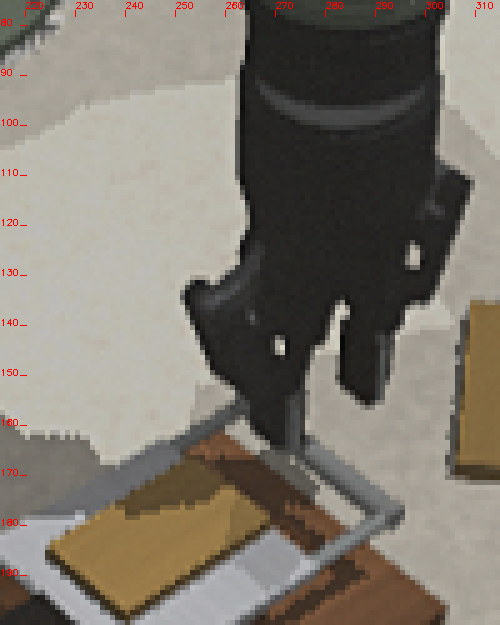

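View pics/t1.png

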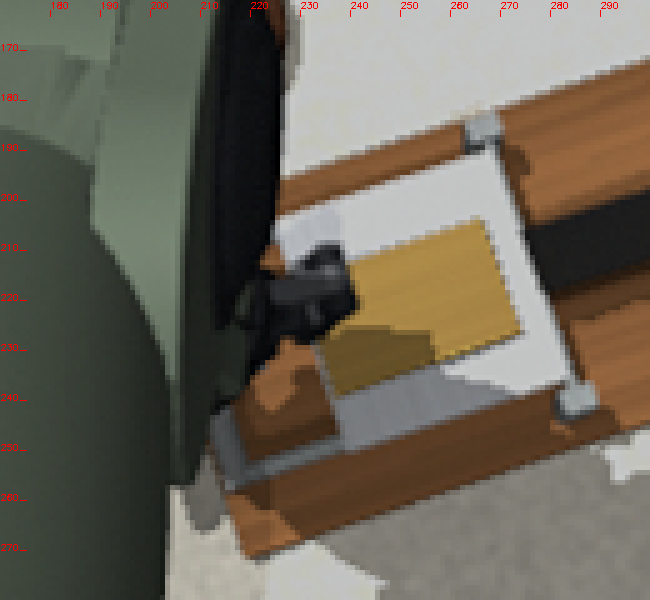

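The fingers straddle the bar: the near one is at about (272,160), between bar and flap, and the other is outboard at (290,155). I'll close on it.

{"api": "arm_command", "payload": {
  "plan": [
    [0,0,0,0],
    [0,0,0,0],
    [0,0,0,0],
    [0,0,0,0],
    [0,0,0,0],
    [0,0,0,0]
  ],
  "grip": 0,
  "squeeze": 25
}}

```text
time_s: 3.0
tool_pos: [0.5049, 0.0456, 0.0339]
eef_rot: [1.844, 2.543, 0.0]
contact_force: [0.5, -0.1, -0.4]
finger_gap: -0.0
```

```bash
python3 - <<'E'
import numpy as np
a=0.318;y=np.array([-np.sin(a),np.cos(a)])
def p(t): return np.r_[y*(140*np.cos(t)+4*np.sin(t)-140),140*np.sin(t)-4*np.cos(t)+4]
for t in np.arange(0,2.05,.1): print(round(t,2),np.round(p(t)).astype(int))
E
```

```text
0.0 [0 0 0]
0.1 [ 0  0 14]
0.2 [ 1 -2 28]
0.3 [ 2 -5 42]
0.4 [ 3 -9 55]
0.5 [  5 -14  68]
0.6 [  7 -21  80]
0.7 [  9 -29  91]
0.8 [ 12 -38 102]
0.9 [ 16 -47 111]
1.0 [ 19 -58 120]
1.1 [ 23 -69 127]
1.2 [ 27 -81 133]
1.3 [ 31 -94 138]
1.4 [  35 -107  141]
1.5 [  39 -120  143]
1.6 [  44 -133  144]
1.7 [  48 -146  143]
1.8 [  53 -159  141]
1.9 [  57 -172  138]
2.0 [  61 -185  133]
```

```bash
python3 - <<'E'
from workcell import *
from h import *
c=camera("scene");crop(c,225,105,315,215,6,"pics/s2.png");np.savez("s2.npz",**c)
c=camera("top");crop(c,170,160,300,280,5,"pics/t2.png")
s=get_state();print(s["tool_pos"],s["contact_force"])
E
```

```text
[0.50485403 0.0456554  0.03377525] [-0.11422522 -0.10410333  0.4975249 ]
```

View pics/s2.png

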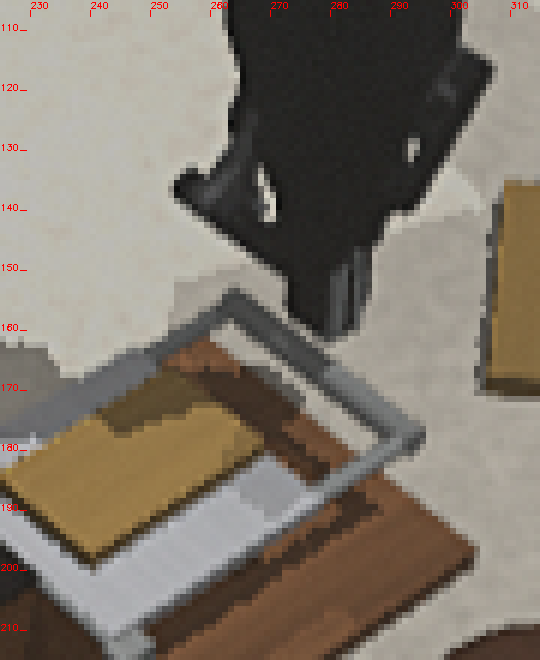

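View pics/t2.png

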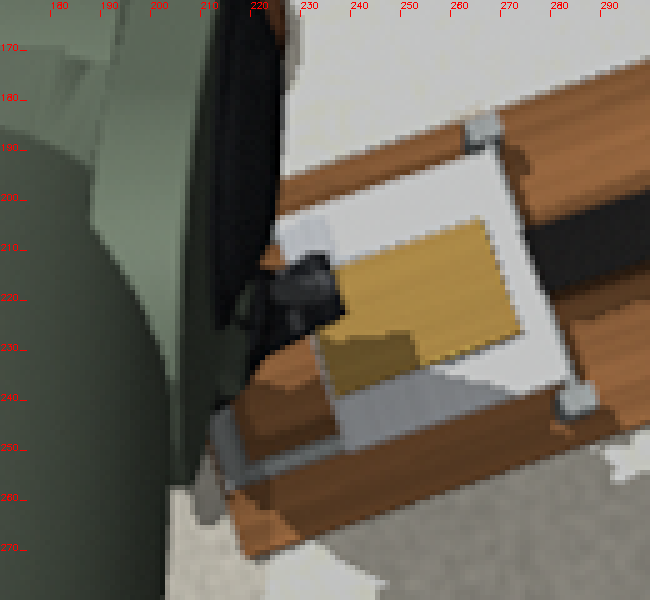

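```bash
cat >> h.py <<'E'
def proj(c,p):
    q=R.from_rotvec(c["orientation"]).as_matrix().T@(np.array(p)-c["eye"]);K=c["K"]
    return K[0,0]*q[0]/-q[2]+K[0,2],K[1,1]*-q[1]/-q[2]+K[1,2],-q[2]
E
python3 - <<'E'
from h import *
c=np.load("s2.npz")
print(proj(c,[.505,.0457,.034]),proj(c,[.505,.0457,.051]))
for u,v in[(279,155),(281,157),(276,155),(279,164),(283,160),(286,170),(279,150)]:
    print(u,v,c["depth"][v,u],bydepth(c,u,v))
E
```

```text
(np.float64(278.0754101790736), np.float64(171.57135529280072), np.float64(0.9962977277707099)) (np.float64(278.40338126332216), np.float64(165.96872288855087), np.float64(0.9836941136453173))
279 155 0.94485414 [0.51488765 0.04050472 0.09333939]
281 157 0.9494848 [0.51625367 0.04473836 0.08734051]
276 155 0.94096875 [0.51511528 0.03345429 0.0960596 ]
279 164 0.98050594 [0.50463756 0.04704588 0.05605023]
283 160 0.9603352 [0.51506391 0.05053785 0.07562346]
286 170 0.9672403 [0.52749176 0.05273056 0.0565604 ]
279 150 0.9235759 [0.5219784  0.0361931  0.11464013]
```

```bash
python3 - <<'E'
from h import *
np.set_printoptions(precision=3,suppress=True)
c=np.load("s2.npz")
for u in range(270,290,2):
  for v in range(150,166,2):
    p=bydepth(c,u,v);print(u,v,p,c["color"][v,u]) if c["color"][v,u].max()<90 and p[2]<.09 else 0
E
```

```text
270 158 [0.48  0.037 0.056] [62 62 62]
270 160 [0.485 0.035 0.055] [78 78 77]
270 162 [0.489 0.033 0.054] [66 66 66]
272 160 [0.488 0.038 0.057] [66 67 65]
272 162 [0.494 0.035 0.057] [87 87 86]
272 164 [0.496 0.035 0.053] [55 54 54]
274 156 [0.505 0.034 0.084] [31 29 28]
274 158 [0.508 0.033 0.081] [86 82 77]
274 162 [0.496 0.039 0.058] [70 69 69]
274 164 [0.5   0.037 0.055] [71 71 70]
276 158 [0.513 0.035 0.086] [27 25 24]
276 162 [0.498 0.043 0.057] [81 80 77]
276 164 [0.503 0.041 0.057] [72 72 70]
278 158 [0.515 0.038 0.086] [34 32 31]
278 160 [0.515 0.039 0.08 ] [42 43 42]
278 164 [0.503 0.045 0.056] [63 64 62]
280 158 [0.518 0.042 0.087] [69 69 69]
280 160 [0.517 0.043 0.08 ] [63 64 64]
282 158 [0.517 0.047 0.085] [57 56 56]
282 160 [0.518 0.047 0.079] [75 74 69]
284 156 [0.516 0.052 0.087] [81 82 82]
284 158 [0.516 0.052 0.082] [84 85 85]
286 152 [0.507 0.061 0.088] [69 67 63]
```

Depth puts the fingertips at about z 0.077, though the reported TCP z is 0.034. xy agrees. The jaws closed just above the bar and held nothing. I'll reopen, go down a little and measure again.

{"api": "arm_command", "payload": {
  "plan": [
    [0,0,0,0],
    [0,0,0,0],
    [0,0,0,0],
    [0,0,0,0],
    [0,0,-0.007,0],
    [0,0,-0.014,0],
    [0,0,-0.014,0]
  ],
  "grip": 0.04
}}

```text
time_s: 3.8
tool_pos: [0.5037, 0.0457, 0.0185]
eef_rot: [-1.843, -2.542, 0.002]
contact_force: [0.3, 0.1, -0.5]
finger_gap: 0.0402
```

```bash
python3 - <<'E'
from workcell import *
from h import *
np.set_printoptions(precision=3,suppress=True)
c=camera("scene");crop(c,225,105,315,215,6,"pics/s3.png");np.savez("s3.npz",**c)
s=get_state();print(s["tool_pos"],s["contact_force"],s["finger_gap"])
for u in range(264,294,3):
  for v in range(150,172,2):
    p=bydepth(c,u,v);print(u,v,p,c["color"][v,u]) if c["color"][v,u].max()<90 and p[2]<.09 else 0
E
```

```text
[0.504 0.046 0.019] [ 0.539  0.121 -0.673] 0.039810238439317545
264 168 [0.465 0.03  0.015] [66 52 40]
264 170 [0.468 0.029 0.011] [62 48 37]
267 162 [0.514 0.014 0.082] [37 37 34]
267 164 [0.516 0.013 0.078] [37 35 33]
267 166 [0.513 0.015 0.07 ] [33 32 32]
267 168 [0.464 0.038 0.011] [61 48 39]
267 170 [0.471 0.035 0.012] [64 49 38]
270 162 [0.52  0.018 0.086] [35 34 31]
270 164 [0.522 0.017 0.083] [36 33 31]
270 166 [0.522 0.017 0.077] [35 32 30]
270 168 [0.52  0.019 0.069] [35 35 34]
270 170 [0.474 0.041 0.012] [61 51 43]
273 162 [0.524 0.023 0.088] [72 72 71]
273 164 [0.524 0.023 0.082] [74 75 74]
273 166 [0.523 0.024 0.075] [73 73 73]
273 168 [0.523 0.024 0.069] [77 78 77]
273 170 [0.524 0.024 0.064] [85 85 83]
276 162 [0.497 0.044 0.056] [81 78 76]
276 168 [0.509 0.038 0.052] [65 64 60]
279 170 [0.518 0.041 0.053] [61 61 59]
282 150 [0.412 0.1   0.001] [82 80 74]
282 152 [0.489 0.061 0.073] [73 71 66]
282 154 [0.489 0.061 0.067] [38 38 35]
285 150 [0.498 0.063 0.086] [37 34 33]
285 152 [0.495 0.065 0.077] [36 34 31]
285 154 [0.498 0.063 0.074] [36 33 30]
285 156 [0.496 0.065 0.065] [34 32 28]
285 158 [0.5   0.063 0.064] [25 25 23]
288 152 [0.506 0.066 0.085] [33 32 29]
288 154 [0.505 0.067 0.079] [36 34 30]
288 156 [0.507 0.066 0.074] [34 32 29]
288 158 [0.507 0.067 0.068] [31 28 26]
288 160 [0.506 0.068 0.061] [54 52 48]
291 152 [0.509 0.072 0.086] [77 78 78]
291 154 [0.508 0.072 0.079] [69 70 70]
291 156 [0.509 0.072 0.074] [86 86 82]
```

View pics/s3.png

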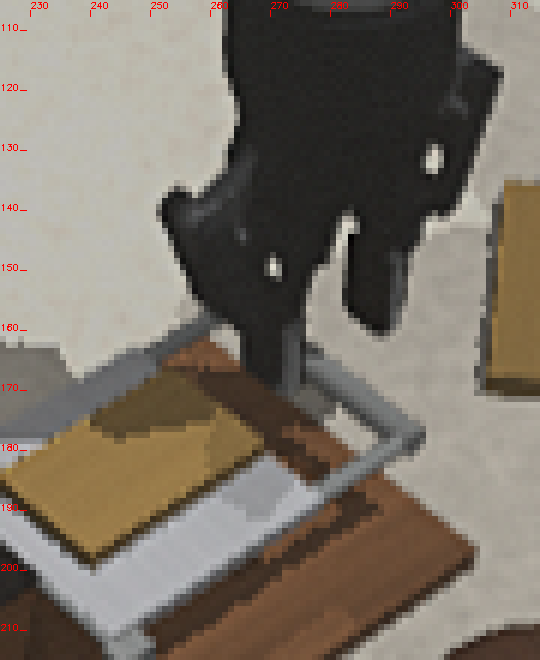

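Tips (near one at (271,169), far at (288,160)) are at z about 0.063 with TCP z 0.0185, so the real tip is about 44 mm behind the reported TCP. Laterally they straddle the bar. I'll go 28 mm lower and watch the force.

{"api": "arm_command", "payload": {
  "plan": [
    [0,0,-0.007,0],
    [0,0,-0.014,0],
    [0,0,-0.014,0]
  ]
}}

```text
time_s: 4.15
tool_pos: [0.504, 0.0457, 0.0047]
eef_rot: [-1.843, -2.542, 0.002]
contact_force: [-0.7, -0.0, -0.1]
finger_gap: 0.0404
```

{"api": "arm_command", "payload": {
  "plan": [
    [0,0,-0.007,0],
    [0,0,-0.013,0],
    [0,0,-0.013,0]
  ]
}}

```text
time_s: 4.45
tool_pos: [0.5041, 0.0457, -0.0081]
eef_rot: [-1.843, -2.542, 0.001]
contact_force: [0.0, 0.1, -0.3]
finger_gap: 0.0398
```

{"api": "arm_command", "payload": {
  "plan": [
    [0,0,0,0],
    [0,0,0,0],
    [0,0,0,0],
    [0,0,0,0],
    [0,0,0,0]
  ],
  "grip": 0,
  "squeeze": 25
}}

```text
time_s: 4.95
tool_pos: [0.5054, 0.0445, -0.007]
eef_rot: [1.844, 2.541, -0.002]
contact_force: [0.5, -5.5, -1.5]
finger_gap: 0.0107
```

```bash
python3 - <<'E'
from workcell import *
from h import *
c=camera("scene");crop(c,225,105,315,215,6,"pics/s4.png");np.savez("s4.npz",**c)
s=get_state();print(s["tool_pos"],s["contact_force"],s["finger_gap"])
E
```

```text
[ 0.50544294  0.04447222 -0.00701077] [ 1.04031536 -6.75485836 -2.05666896] 0.011125409446596854
```

View pics/s4.png

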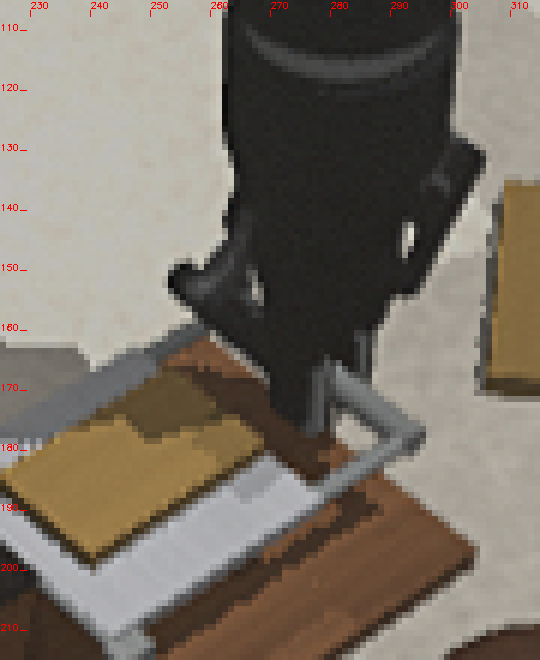

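The bar is gripped (gap 11 mm; the finger at (274,173) reaches below the bar). Now the swing up.

{"api": "arm_command", "payload": {
  "plan": [
    [0,-0.001,0.007,0],
    [0,-0.001,0.014,0],
    [0.001,-0.002,0.021,0],
    [0.001,-0.003,0.028,0],
    [0.001,-0.005,0.035,0],
    [0.002,-0.006,0.042,0],
    [0.002,-0.008,0.048,0],
    [0.003,-0.01,0.055,0]
  ]
}}

```text
time_s: 5.8
tool_pos: [0.5081, 0.0361, 0.0484]
eef_rot: [-1.843, -2.544, -0.002]
contact_force: [2.7, 1.3, -3.5]
finger_gap: 0.011
```

{"api": "arm_command", "payload": {
  "plan": [
    [0.001,-0.003,0.007,0],
    [0.002,-0.005,0.013,0],
    [0.003,-0.009,0.019,0],
    [0.004,-0.012,0.025,0],
    [0.005,-0.016,0.031,0],
    [0.006,-0.02,0.036,0],
    [0.0075,-0.0245,0.042,0],
    [0.009,-0.029,0.047,0]
  ]
}}

```text
time_s: 6.6
tool_pos: [0.5169, 0.0096, 0.0961]
eef_rot: [-1.84, -2.542, -0.009]
contact_force: [-0.6, 12.4, 7.2]
finger_gap: 0.0109
```

```bash
python3 - <<'E'
from workcell import *
from h import *
c=camera("scene");crop(c,155,45,315,265,3,"pics/s5.png");np.savez("s5.npz",**c)
s=get_state();print(s["tool_pos"],s["contact_force"],s["finger_gap"])
E
```

```text
[0.51716984 0.00899522 0.09678489] [-1.78963272 10.98131351  8.06451177] 0.011110839647979345
```

View pics/s5.png

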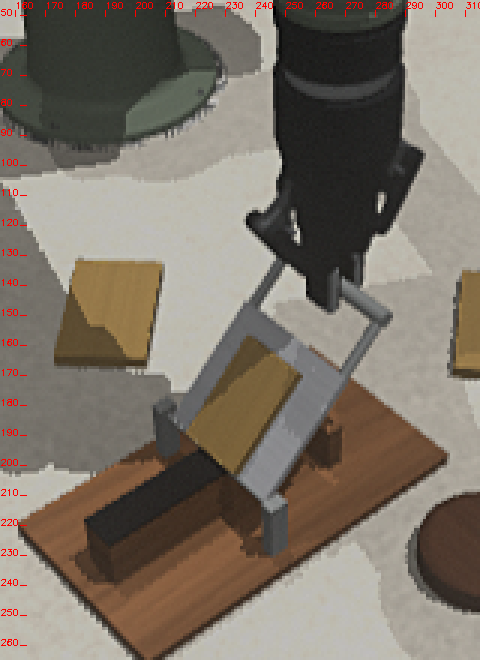

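At about 0.8 rad the plate has slid down to the hinge, with its lower edge at (207-235, 187-202). Slight outward load, so I'll ease by 1-2 mm and go on.

{"api": "arm_command", "payload": {
  "plan": [
    [0.003,-0.006,0.008,0],
    [0.005,-0.013,0.015,0],
    [0.008,-0.022,0.0215,0],
    [0.011,-0.03,0.0265,0],
    [0.014,-0.039,0.0315,0],
    [0.017,-0.048,0.035,0],
    [0.02,-0.058,0.0385,0],
    [0.023,-0.068,0.0405,0]
  ]
}}

```text
time_s: 7.45
tool_pos: [0.5402, -0.0612, 0.1372]
eef_rot: [1.843, 2.544, 0.002]
contact_force: [1.6, 3.3, 4.9]
finger_gap: 0.0108
```

```bash
python3 - <<'E'
from workcell import *
from h import *
c=camera("scene");crop(c,155,45,315,265,3,"pics/s6.png");np.savez("s6.npz",**c)
s=get_state();print(s["tool_pos"],s["contact_force"],s["finger_gap"])
E
```

```text
[ 0.54090207 -0.06308242  0.13754354] [-0.34583618  1.50962159 10.82682724] 0.010700336668576477
```

View pics/s6.png

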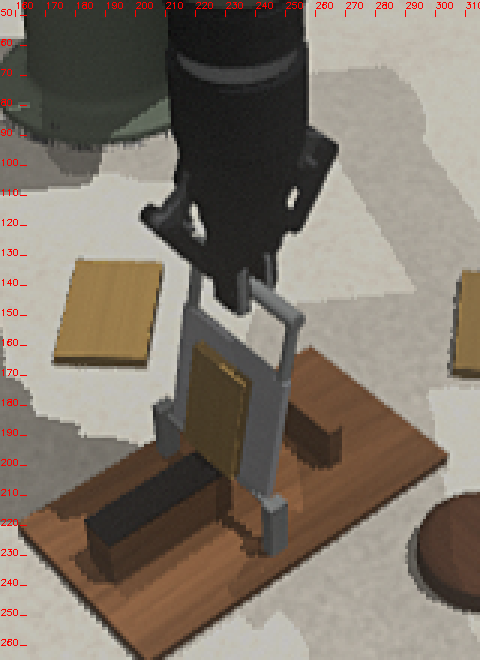

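{"api": "arm_command", "payload": {
  "plan": [
    [0.0015,-0.005,0.002,0],
    [0.003,-0.01,0.003,0],
    [0.005,-0.015,0.004,0],
    [0.0065,-0.02,0.0045,0],
    [0.008,-0.025,0.005,0],
    [0.01,-0.03,0.005,0],
    [0.0115,-0.035,0.005,0],
    [0.013,-0.039,0.0045,0]
  ]
}}

```text
time_s: 8.3
tool_pos: [0.5528, -0.101, 0.1396]
eef_rot: [-1.844, -2.543, 0.001]
contact_force: [3.0, 2.9, 3.3]
finger_gap: 0.0109
```

```bash
python3 - <<'E'
from workcell import *
from h import *
c=camera("scene");crop(c,155,45,315,265,3,"pics/s7.png");np.savez("s7.npz",**c)
s=get_state();print(s["tool_pos"],s["contact_force"],s["finger_gap"])
E
```

```text
[ 0.55300908 -0.10152959  0.13954198] [3.08173596 1.60849993 1.80398809] 0.011138184540530376
```

View pics/s7.png

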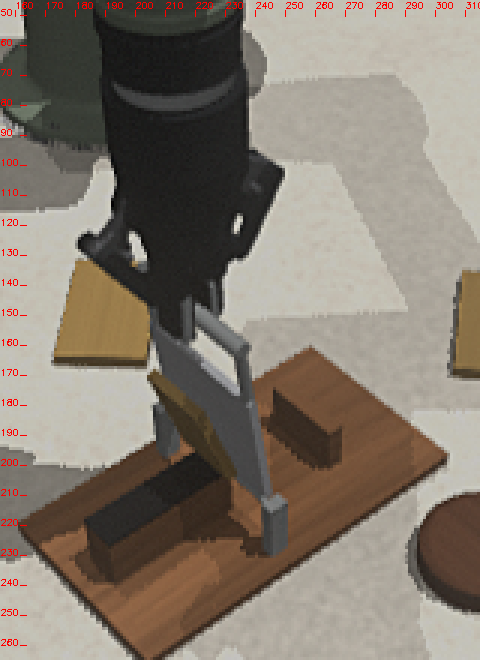

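The plate is tipping off the flap: its top edge at (203,171) has already left it. I'll hold here.

{"api": "arm_command", "payload": {
  "plan": [
    [0,0,0,0],
    [0,0,0,0],
    [0,0,0,0],
    [0,0,0,0],
    [0,0,0,0],
    [0,0,0,0]
  ]
}}

```text
time_s: 8.95
tool_pos: [0.5526, -0.1003, 0.1397]
eef_rot: [-1.844, -2.543, 0.0]
contact_force: [1.5, 1.2, -0.7]
finger_gap: 0.011
```

```bash
python3 - <<'E'
from workcell import *
from h import *
c=camera("scene");crop(c,155,45,315,265,3,"pics/s8.png");np.savez("s8.npz",**c)
s=get_state();print(s["tool_pos"],s["contact_force"],s["finger_gap"])
E
```

```text
[ 0.55262253 -0.10023665  0.13967358] [1.52044416 1.99917391 0.4515889 ] 0.010723544997146806
```

View pics/s8.png

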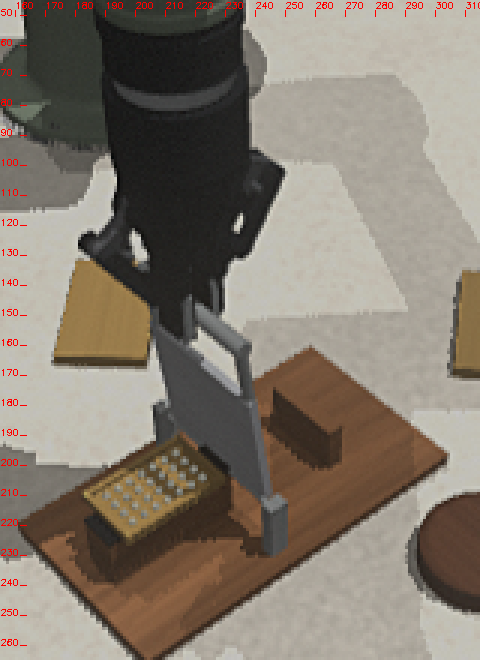

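The plate lies on the rest, stones up, centred at about (208,203) in the scene image. I'll swing the flap back along the same arc.

{"api": "arm_command", "payload": {
  "plan": [
    [-0.003,0.009,0,0],
    [-0.006,0.019,0,0],
    [-0.01,0.029,-0.001,0],
    [-0.013,0.039,-0.004,0],
    [-0.016,0.049,-0.006,0],
    [-0.019,0.059,-0.01,0],
    [-0.022,0.068,-0.013,0],
    [-0.025,0.077,-0.018,0]
  ]
}}

```text
time_s: 9.8
tool_pos: [0.5271, -0.0225, 0.1212]
eef_rot: [-1.843, -2.543, 0.001]
contact_force: [-1.7, 2.4, 4.3]
finger_gap: 0.0107
```

{"api": "arm_command", "payload": {
  "plan": [
    [-0.003,0.008,-0.005,0],
    [-0.006,0.017,-0.0115,0],
    [-0.008,0.024,-0.018,0],
    [-0.011,0.03,-0.026,0],
    [-0.0125,0.0345,-0.031,0],
    [-0.014,0.039,-0.037,0],
    [-0.015,0.043,-0.042,0],
    [-0.016,0.047,-0.048,0]
  ]
}}

```text
time_s: 10.6
tool_pos: [0.5119, 0.0236, 0.0734]
eef_rot: [1.844, 2.543, -0.001]
contact_force: [0.9, 0.6, 0.5]
finger_gap: 0.0109
```

{"api": "arm_command", "payload": {
  "plan": [
    [-0.001,0.004,-0.006,0],
    [-0.002,0.007,-0.012,0],
    [-0.003,0.01,-0.019,0],
    [-0.004,0.012,-0.026,0],
    [-0.005,0.014,-0.033,0],
    [-0.005,0.016,-0.04,0],
    [-0.006,0.018,-0.047,0],
    [-0.006,0.019,-0.054,0]
  ]
}}

```text
time_s: 11.4
tool_pos: [0.5056, 0.0428, 0.0191]
eef_rot: [-1.844, -2.543, 0.001]
contact_force: [0.5, 1.3, 0.4]
finger_gap: 0.011
```

```bash
python3 - <<'E'
from workcell import *
from h import *
c=camera("scene");crop(c,155,45,315,265,3,"pics/s9.png");np.savez("s9.npz",**c)
s=get_state();print(s["tool_pos"],s["contact_force"],s["finger_gap"])
E
```

```text
[0.50551105 0.04288135 0.01828808] [ 2.42660206  0.57435518 -0.74920688] 0.011010754243514031
```

View pics/s9.png

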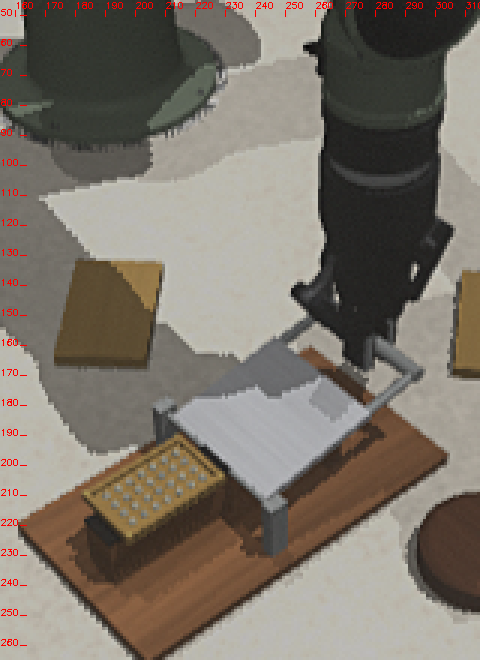

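{"api": "arm_command", "payload": {
  "plan": [
    [-0.001,0.001,-0.007,0],
    [-0.001,0.0015,-0.013,0],
    [-0.001,0.002,-0.019,0],
    [-0.001,0.002,-0.023,0],
    [-0.001,0.002,-0.026,0],
    [-0.001,0.002,-0.026,0]
  ]
}}

```text
time_s: 12.05
tool_pos: [0.505, 0.0444, -0.0065]
eef_rot: [1.844, 2.543, -0.001]
contact_force: [1.6, -1.0, 0.2]
finger_gap: 0.0109
```

{"api": "arm_command", "payload": {
  "plan": [
    [0,0,0,0],
    [0,0,0,0],
    [0,0,0,0],
    [0,0,0.02,0],
    [0,0,0.05,0],
    [0,0,0.09,0],
    [0,0,0.13,0],
    [0,0,0.16,0]
  ],
  "grip": 0.04
}}

```text
time_s: 12.85
tool_pos: [0.5051, 0.0448, 0.1563]
eef_rot: [1.843, 2.543, 0.002]
contact_force: [0.7, 0.3, -0.1]
finger_gap: 0.0404
```

```bash
python3 - <<'E'
from workcell import *
from h import *
c=camera("scene");crop(c,155,145,312,270,5,"pics/s10.png");np.savez("s10.npz",**c)
c=camera("top");crop(c,190,160,345,280,5,"pics/t10.png");np.savez("t10.npz",**c)
s=get_state();print(s["tool_pos"],s["contact_force"],s["finger_gap"])
E
```

```text
[0.50782399 0.044636   0.15822286] [ 0.47766744  0.72781485 -0.267909  ] 0.039972385880562414
```

View pics/s10.png

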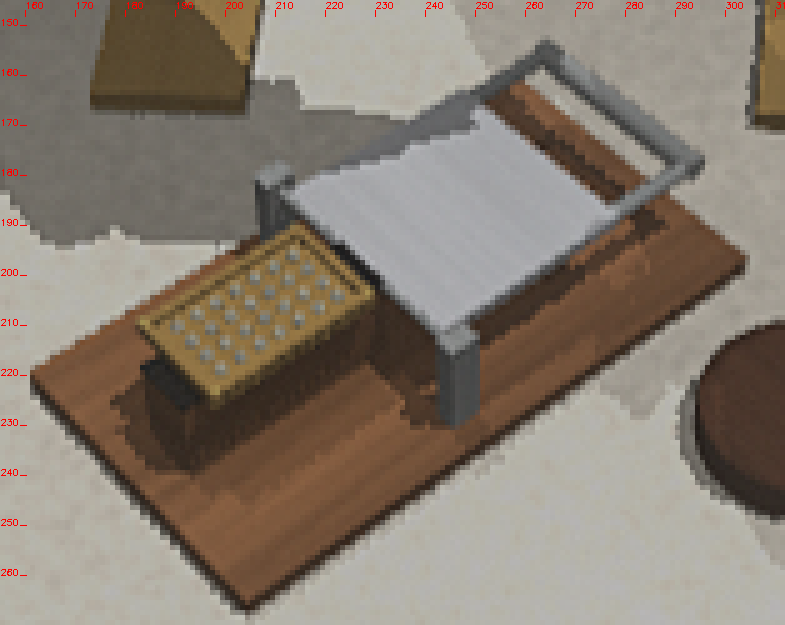

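View pics/t10.png

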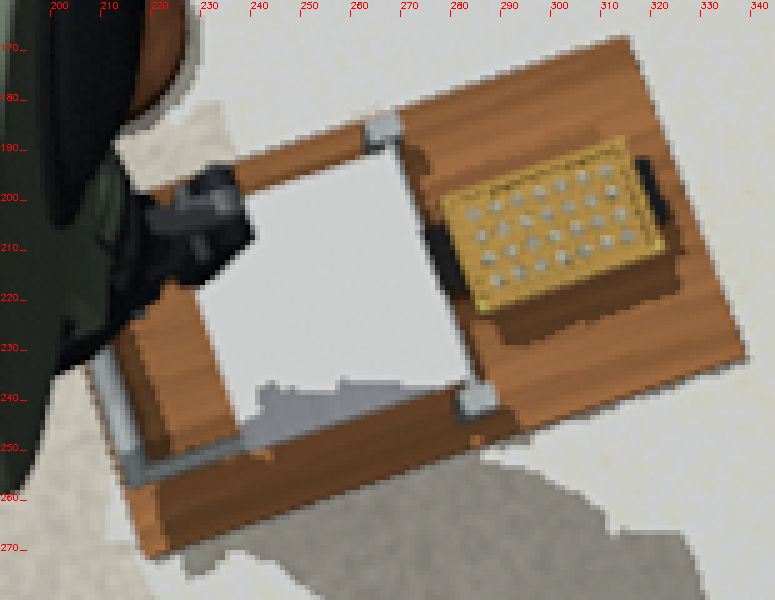

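```bash
python3 - <<'E'
from h import *
np.set_printoptions(precision=4,suppress=True)
s=np.load("s10.npz");t=np.load("t10.npz")
S=lambda x,y:(155+x/5,145+y/5)
T=lambda x,y:(190+x/5,160+y/5)
P=[]
for a,b in(((140,322),(662,250)),((295,228),(482,314)),((374,292),(440,196)),((212,400),(623,138))):
    p,e=tri(s,S(*a),t,T(*b));print(p,e);P.append(p)
P=np.array(P);print(P.mean(0))
d=P[2]-P[1]+P[3]-P[0];print(np.degrees(np.arctan2(d[1],d[0])),np.linalg.norm(d)/2)
d=P[1]-P[0]+P[2]-P[3];print(np.degrees(np.arctan2(-d[0],d[1])),np.linalg.norm(d)/2)
for u,v in((200,205),(210,208)):print(bydepth(s,u,v))
E
```

```text
[ 0.5517 -0.1825  0.0604] 0.001326340013632889
[ 0.526  -0.109   0.0583] 0.0008012611797111808
[ 0.5741 -0.0926  0.0622] 0.0005998692153001304
[ 0.5988 -0.1684  0.0593] 0.0013037837809559817
[ 0.5627 -0.1381  0.06  ]
17.756288352022622 0.049968655920293675
18.64900572933245 0.07875711098725738
[ 0.5538 -0.1475  0.0602]
[ 0.5688 -0.1319  0.0602]
```

{"api": "arm_command", "payload": {
  "plan": [
    [0.005,-0.015,0,-0.14],
    [0.01,-0.03,0,-0.28],
    [0.016,-0.05,0,-0.42],
    [0.022,-0.07,0,-0.56],
    [0.028,-0.09,0,-0.7],
    [0.035,-0.11,0,-0.84],
    [0.041,-0.13,0,-0.98],
    [0.047,-0.15,0,-1.12]
  ],
  "grip": 0.075
}}

```text
time_s: 13.75
tool_pos: [0.5512, -0.1058, 0.1526]
eef_rot: [-2.915, -1.166, 0.002]
contact_force: [0.3, -0.2, -0.4]
finger_gap: 0.0752
```

{"api": "arm_command", "payload": {
  "plan": [
    [0.005,-0.015,0,-0.14],
    [0.011,-0.033,0,-0.28],
    [0.011,-0.033,0,-0.42],
    [0.011,-0.033,0,-0.45],
    [0.011,-0.033,-0.03,-0.45],
    [0.011,-0.033,-0.06,-0.45],
    [0.011,-0.033,-0.08,-0.45],
    [0.011,-0.033,-0.08,-0.45]
  ]
}}

```text
time_s: 14.55
tool_pos: [0.5596, -0.1367, 0.0703]
eef_rot: [-3.098, -0.499, 0.01]
contact_force: [-0.1, 1.0, -0.2]
finger_gap: 0.0752
```

```bash
python3 - <<'E'
from workcell import *
from h import *
c=camera("scene");crop(c,155,110,312,260,5,"pics/s11.png");np.savez("s11.npz",**c)
c=camera("top");crop(c,190,130,345,280,5,"pics/t11.png");np.savez("t11.npz",**c)
s=get_state();m=R.from_rotvec(s["eef_rot"]).as_matrix();print(s["tool_pos"],s["finger_gap"],np.degrees(np.arctan2(m[1,0],m[0,0])))
E
```

```text
[ 0.56240432 -0.13781463  0.07364755] 0.07484859797533648 18.251874833481235
```

View pics/s11.png

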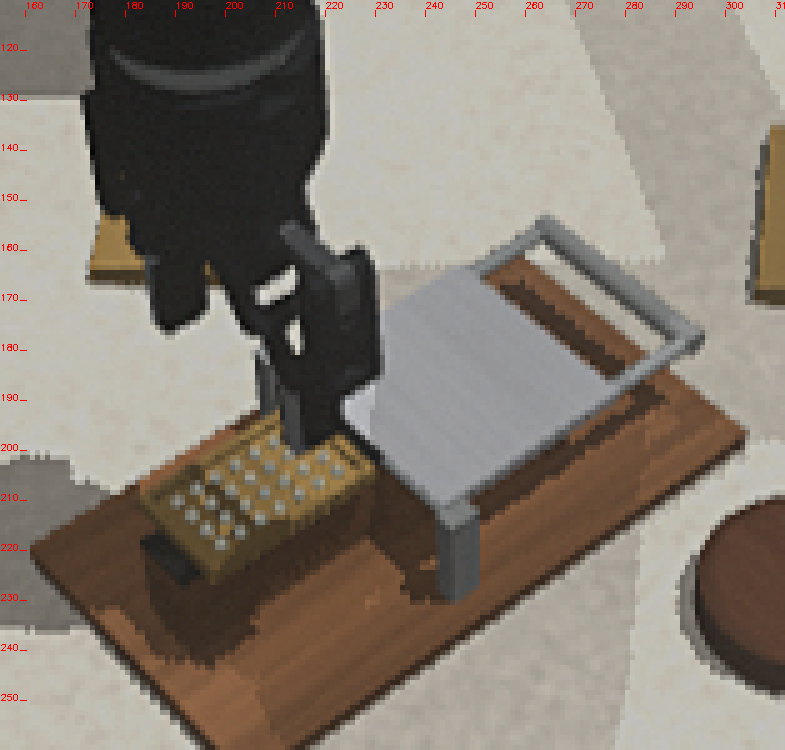

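View pics/t11.png

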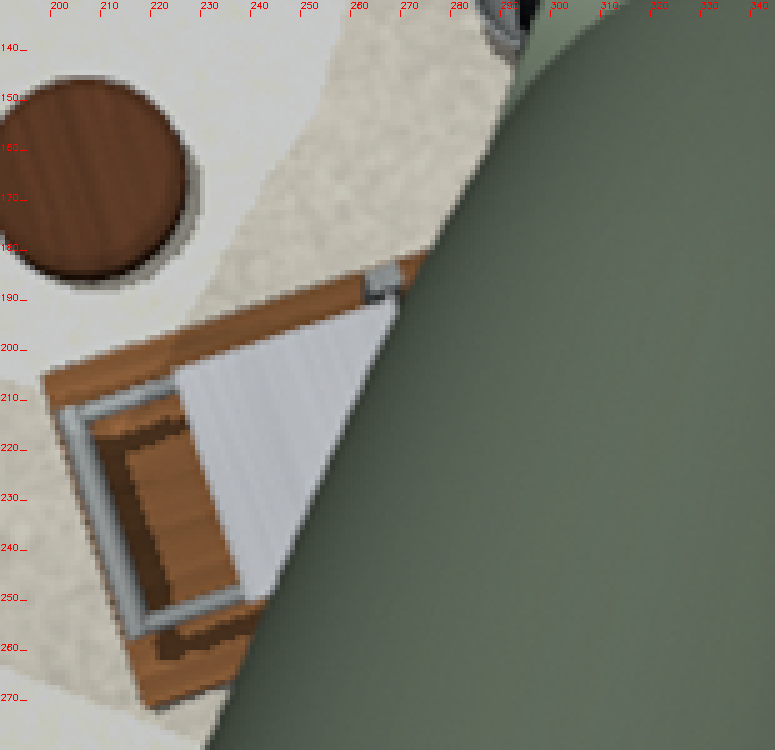

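```bash
python3 - <<'E'
from h import *
np.set_printoptions(precision=3,suppress=True)
c=np.load("s11.npz");o=np.array([.5627,-.1381]);a=np.radians(18.2)
X=np.array([np.cos(a),np.sin(a)]);Y=np.array([-X[1],X[0]])
for (u0,u1,v0,v1) in((208,232,178,200),(183,198,160,176)):
  for v in range(v0,v1,3):
    for u in range(u0,u1,4):
      if c["color"][v,u].max()<90:
        p=bydepth(c,u,v)
        if p[2]>.09: print(u,v,"x",round((p[:2]-o)@X,4),"y",round((p[:2]-o)@Y,4),"z",round(p[2],4),c["color"][v,u])
E
```

```text
208 178 x 0.0354 y -0.0114 z 0.1758 [23 21 20]
212 178 x 0.041 y -0.0069 z 0.1771 [56 55 52]
216 178 x 0.0601 y -0.0117 z 0.195 [26 25 23]
220 178 x 0.0668 y -0.0083 z 0.1979 [40 39 38]
224 178 x 0.0676 y -0.0007 z 0.1935 [40 39 37]
228 178 x 0.0672 y 0.0079 z 0.1874 [37 35 34]
212 181 x 0.0455 y -0.0105 z 0.1756 [36 34 34]
216 181 x 0.0587 y -0.0112 z 0.1864 [36 35 33]
220 181 x 0.0667 y -0.0086 z 0.1909 [39 36 36]
224 181 x 0.0569 y 0.0066 z 0.1729 [39 38 36]
228 181 x 0.0659 y 0.0085 z 0.1786 [37 37 34]
212 184 x 0.0452 y -0.0109 z 0.1682 [37 35 33]
216 184 x 0.0575 y -0.011 z 0.178 [36 35 33]
220 184 x 0.0682 y -0.0102 z 0.186 [37 38 37]
224 184 x 0.0635 y 0.0014 z 0.1742 [54 54 56]
228 184 x 0.0668 y 0.0075 z 0.1727 [40 40 41]
212 187 x 0.0452 y -0.0115 z 0.1611 [38 38 38]
216 187 x 0.0557 y -0.0103 z 0.1686 [36 36 35]
220 187 x 0.0681 y -0.0106 z 0.1788 [41 38 37]
224 187 x 0.0661 y -0.0009 z 0.1704 [38 37 36]
212 190 x 0.0417 y -0.0097 z 0.1493 [66 66 66]
216 190 x 0.0486 y -0.0059 z 0.1522 [35 34 32]
220 190 x 0.0677 y -0.0108 z 0.1712 [39 39 37]
212 193 x 0.0417 y -0.0103 z 
[... 400 characters left out ...]
 x -0.0407 y 0.0047 z 0.1542 [34 33 31]
195 160 x 0.0122 y -0.0187 z 0.2064 [35 35 33]
187 163 x -0.0373 y -0.0066 z 0.156 [36 35 32]
191 163 x -0.0386 y 0.0026 z 0.1494 [36 38 34]
195 163 x -0.0372 y 0.0103 z 0.1455 [48 44 37]
187 166 x -0.0381 y -0.0071 z 0.1481 [35 32 29]
191 166 x -0.0388 y 0.0018 z 0.1419 [37 37 34]
195 166 x -0.04 y 0.0111 z 0.1351 [35 34 32]
187 169 x -0.0379 y -0.0081 z 0.1411 [35 34 33]
191 169 x -0.0383 y 0.0006 z 0.1352 [35 36 32]
195 169 x -0.0376 y 0.0089 z 0.1304 [30 30 29]
187 172 x -0.0376 y -0.0093 z 0.1342 [33 31 30]
191 172 x -0.0378 y -0.0006 z 0.1284 [36 36 34]
195 172 x -0.0386 y 0.0086 z 0.1218 [76 75 71]
187 175 x -0.0377 y -0.0101 z 0.1267 [55 54 51]
```

The fingers are centred on the plate: inner faces at ±38 mm, ±11 mm along its length, tips at z about 0.123 with TCP 0.0736. I'll go down 81 mm and grip.

{"api": "arm_command", "payload": {
  "plan": [
    [0,0,-0.025,0],
    [0,0,-0.045,0],
    [0,0,-0.06,0],
    [0,0,-0.072,0],
    [0,0,-0.081,0],
    [0,0,-0.081,0]
  ]
}}

```text
time_s: 15.25
tool_pos: [0.5626, -0.1382, -0.0077]
eef_rot: [-3.102, -0.496, 0.001]
contact_force: [0.2, 0.9, -0.3]
finger_gap: 0.0749
```

{"api": "arm_command", "payload": {
  "plan": [
    [0,0,0,0],
    [0,0,0,0],
    [0,0,0,0],
    [0,0,0,0],
    [0,0,0,0],
    [0,0,0,0],
    [0,0,0,0]
  ],
  "grip": 0.03,
  "squeeze": 60
}}

```text
time_s: 15.95
tool_pos: [0.5638, -0.1387, -0.0061]
eef_rot: [3.101, 0.496, 0.003]
contact_force: [-0.1, 0.3, 5.8]
finger_gap: 0.0488
```

```bash
python3 - <<'E'
from workcell import *
from h import *
c=camera("scene");crop(c,155,110,312,260,5,"pics/s12.png")
s=get_state();print(s["tool_pos"],s["finger_gap"],s["contact_force"])
E
```

```text
[ 0.56375198 -0.13870963 -0.00612107] 0.04859436008841147 [-0.15391447  1.10425444  5.61798338]
```

View pics/s12.png

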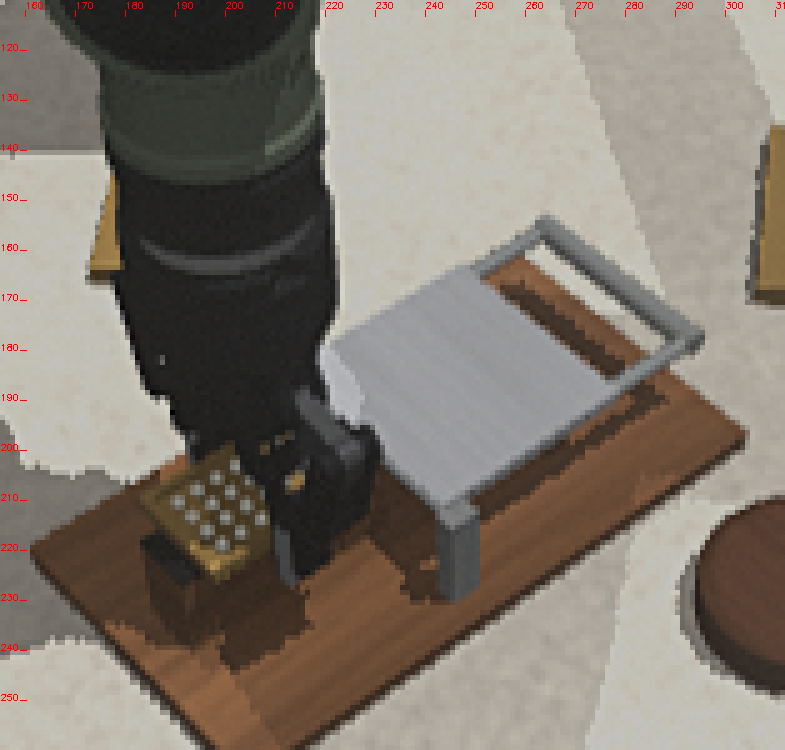

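The plate is gripped at 48.8 mm, so I'll lift.

{"api": "arm_command", "payload": {
  "plan": [
    [0,0,0.005,0],
    [0,0,0.02,0],
    [0,0,0.04,0],
    [0,0,0.065,0],
    [0,0,0.09,0],
    [0,0,0.115,0],
    [0,0,0.13,0],
    [0,0,0.135,0]
  ]
}}

```text
time_s: 16.8
tool_pos: [0.5637, -0.1386, 0.1295]
eef_rot: [3.101, 0.496, 0.003]
contact_force: [-0.1, 0.3, -2.3]
finger_gap: 0.0487
```

{"api": "arm_command", "payload": {
  "plan": [
    [0,0,0,0],
    [0,0,0,0],
    [0,0,0,0],
    [0,0,0,0],
    [0,0,0,0],
    [0,0,0,0],
    [0,0,0,0],
    [0,0,0,0]
  ]
}}

```text
time_s: 17.6
tool_pos: [0.5629, -0.1384, 0.1278]
eef_rot: [3.102, 0.496, 0.0]
contact_force: [0.5, 0.4, -2.8]
finger_gap: 0.0492
```

```bash
python3 - <<'E'
from workcell import *
from h import *
np.set_printoptions(precision=4,suppress=True)
c=camera("scene");crop(c,130,50,300,220,4,"pics/s13.png");np.savez("s13.npz",**c)
cv2.imwrite("pics/s13full.png",c["color"][:,:,::-1])
s=get_state();print(s["tool_pos"],s["finger_gap"],s["contact_force"])
# plate-coloured points high above the rest -> plane fit
P=[]
for v in range(50,220):
  for u in range(130,300):
    r,g,b=map(int,c["color"][v,u])
    if r-b>35 and g-b>15:
      p=bydepth(c,u,v)
      if .13<p[2]<.3 and np.hypot(p[0]-.563,p[1]+.138)<.08:P.append(p)
P=np.array(P);print(len(P),P.min(0),P.max(0),P.mean(0))
A=np.c_[P[:,:2]-P[:,:2].mean(0),np.ones(len(P))];w=np.ones(len(P),bool)
for _ in range(6):
    k=np.linalg.lstsq(A[w],P[w,2],rcond=None)[0];r=P[:,2]-A@k;w=abs(r)<.004
print(k,np.degrees(np.arctan(np.hypot(k[0],k[1]))),w.sum())
E
```

```text
[ 0.5629 -0.1384  0.1278] 0.04890759127974866 [ 0.085   0.2751 -2.5049]
183 [ 0.5218 -0.1834  0.1897] [ 0.6006 -0.0927  0.2494] [ 0.571  -0.1604  0.1976]
[ 0.0132 -0.0158  0.1951] 1.1808589195364447 169
```

View pics/s13.png

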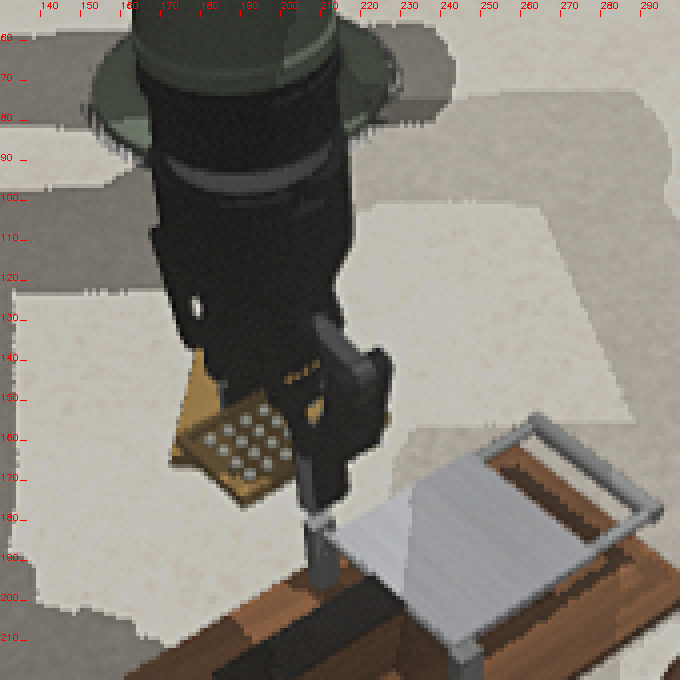

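View pics/s13full.png

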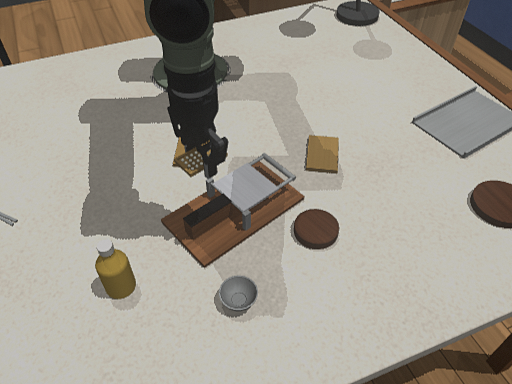

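The plate is held stones up at z about 0.195 and level to about 1.2°. The flap is flat. Bowl (238,293), block (316,229) and bottle (116,272) are unmoved. Load is 2.5 N and steady. I'm handing in.

```bash
python3 - <<'E'
from workcell import *
print(close_job())
E
```

```text
the job is handed in; nothing more can be done
None
```

The job is handed in at about 17.7 s: the arm is holding the plate level, stones up, above the rest. `close_job()` gives no verdict, so I only have my own checks.

**What I did:** I gripped the bar, swung the flap past upright to about 1.7 rad, and the plate tipped onto the rest stones up. I then laid the flap back down and let go of the bar. Finally I gripped the plate across its width at 60 N and lifted it.

**Last checks:**
- **Plate:** its stone face is at about z 0.195 m with a tilt of about 1.2°, measured from one depth view. The finger gap was steady at 49 mm and the load was about 2.5 N.
- **Flap:** it looks flat in the picture.
- **Bystanders:** the bowl, block and bottle look unmoved. I judged this by eye and did not re-measure them.

**What disagreed:** the fingertips were about 44 mm higher than the reported TCP height. My first close on the bar therefore shut on nothing, just above it. I corrected using camera depth and both later grasps held. During the swing there was a light side load of up to about 14 N, which I eased by 1–2 mm.

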